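# Load the cuvette carrier to the scribed line

## Task

Draw the blue cuvette carrier out of its parking dock, set it down nose first between the near ends of the photometer's rails and let go of it; then take it afresh (its tail fin stands clear of the rails) and push it in until its rear edge meets the red scribed line, and leave it there. Nothing stops it, so do not run past the line; handle it gently without pressing it hard on the photometer, and leave the other things on the bench alone.

Things in the scene. Friction and masses are not known exactly. Their poses are not given: they have to be found in the camera images.
- carrier_center (a point): Centre (half-way up) of the loose blue cuvette carrier, about 0.32 kg: block 130 x 56 x 28 mm (x, y, z), four small cuvettes 6 mm proud of its top, black upright fin near its tail. x points to the nose (nose face x +65, rear face x -65 mm), z up; underside 14 mm below. At the start its back 40 mm, with the fin, is under the dock's clear cover.
- fin (a point): Centre of the carrier's black fin, 26 mm long (x) x 12 mm thick (y), standing 30 mm proud of the carrier's top. This point is 15 mm above that top, 29 mm above and 47 mm behind carrier_center. Axes as the carrier. It can be pinched across its thickness from above; it stands clear above the rails.
- rear_edge (a point): Middle of the carrier's upper rear edge (white stripe along it), 65 mm behind the carrier's centre, 28 mm above its underside: the edge that must meet the scribed line. Axes as the carrier.
- nose (a point): Middle of the lower edge of the carrier's nose face, 65 mm ahead of the centre, at underside height. Axes as the carrier.
- dock: Fixed grey parking dock, base 140 x 90 mm, its top 15 mm above the bench; origin on the bench under its centre. x points out of the open front of its clear cover (x -70 to -25 mm, 72 mm wide, 64 inside, roof 78 to 81 mm above the bench). The carrier stands on the base, nose to +x; draw it out forwards 50 mm or more before lifting (58 mm high with fin).
- photometer: Fixed white photometer with loading track; origin on the bench on the track's centre line. x points along the track, inward. Instrument: x 110 to 260, y -110 to 110 mm, 127 mm high; port 64 mm wide, up to 58 mm above the bench, no stop in it. Track floor: grey plate, top 12 mm above the bench, 124 mm wide, x -155 to 110 mm.
- track_mouth (a point): Point on the track floor (12 mm above the bench), on the centre line, where the straight rails begin (photometer x -30 mm). Axes as the photometer. Rails: x 0 to 140 mm from here, 60 mm apart inside, 16 mm wide, tops 28 mm above the floor (level with the carrier's top). Their flared ends reach back to x -18 mm, there about 80 mm apart inside and 92 mm outside.
- scribed_line (a point): Middle of the red scribed line, 2 mm wide, across the steel scale strips on top of both rails (and on the floor between), at rail-top height, 40 mm above the bench. x points along the track into the instrument, y along the line. The scale is set anew each time: the line lies up to 15 mm either side of the photometer's origin.
- beaker: Bystander: glass beaker, 68 mm across, 90 mm tall; origin under its centre.
- bottle: Bystander: amber bottle with black cap, 60 mm across, about 150 mm tall; origin under its centre.
- jar: Bystander: white jar with red cap, 68 mm across, about 85 mm tall; origin under its centre.
- tape_dispenser: Bystander: blue tape dispenser, 120 x 50 x 71 mm; origin under its centre.
- cuvette_box: Bystander: orange box, 50 x 80 x 45 mm; origin under its centre.

How it is judged:
On the way:
1. the carrier stands on the track floor with its nose between the near ends of the rails, its rear edge still more than 50 mm short of the line, and the fingers have let go of it (x of nose in the frame of track_mouth between -0.012 and 0.06 m and y of nose in the frame of track_mouth between -0.008 and 0.008 m and z of nose in the frame of track_mouth between -0.003 and 0.003 m and angle between carrier_center's own z axis and vertical below 0.05 rad and contact force between the fingers and carrier below 0.05 N and x of rear_edge in the frame of scribed_line below -0.05 m), for 0.2 s.
At the end, for the whole second after the job is handed in: The carrier stands flat on the track floor (within 3 mm), between the rails (rear edge within 5 mm of the track's centre line), nose inward, its upper rear edge within 2.5 mm of the scribed line along the track, at rest and let go (x of rear_edge in the frame of scribed_line between -0.0025 and 0.0025 m and y of rear_edge in the frame of scribed_line between -0.005 and 0.005 m and z of rear_edge in the frame of scribed_line between -0.003 and 0.003 m and angle between carrier_center's own z axis and vertical below 0.05 rad and angle between the x axis of carrier_center and the x axis of scribed_line, either way round below 0.07 rad and x of nose in the frame of scribed_line above 0.1 m and linear speed of carrier below 0.01 m/s); the robot touches nothing.
It fails at once if the carrier's rear edge runs more than 6 mm past the line on the track (x of rear_edge in the frame of scribed_line above 0.006 m and y of rear_edge in the frame of scribed_line between -0.03 and 0.03 m and z of rear_edge in the frame of scribed_line between -0.005 and 0.005 m).
It fails at once if the carrier is pressed or knocked on the photometer with more than 70 N (contact force between carrier and photometer above 70 N).
It fails at once if a bystander is moved more than 15 mm (distance of any of beaker, bottle, jar, tape_dispenser, cuvette_box from where it was at the start of the episode above 0.015 m).
It also fails if it takes over 51 s, if anything falls off the work surface, if the arm or the gripper's body presses on something with over 40 N, if the wrist force passes 120 N, or if a joint passes its speed limit or range.

## Robot

A 6-joint arm with a two-finger parallel gripper is mounted at the origin on the work surface. World frame = base frame: x ahead of the robot, y to its left, z up, the work surface at z = 0. Lengths are in m, angles in rad, forces in N, time in s.
With the tool pointing down it reaches from about 0.35 to 0.85 m from the base axis. Payload 8.1 kg.
Tool frame: the origin (TCP) lies midway between the tips of the shut fingers; the grasp point (between the pads) lies 19 mm behind it (robot.tcp_to_grasp is the distance from the TCP to the grasp point, in m); x points along the fingers, y is the direction in which the jaws open and shut, and the axes are right-handed (so a half turn about x gives the same grasp; the last joint's range is limited). The gripper opens to 93 mm and grips with 3 to 60 N. Pads are 15 mm wide; open, the fingers measure 128 mm over their backs; the gripper's body (75 mm by 188 mm) begins 65 mm behind the grasp point.
Start: joints at [1.133, 0.13, 1.488, -0, 1.523, -0.085], TCP at [0.207, 0.563, 0.219] pointing down, gripper open.
Joint ranges: [-2.96, 2.96], [-0.89, 2.26], [0.02, 2.5], [-1.34, 4.48], [0, 2.73], [-2.66, 2.66]. Speed limits (rad/s): [2.39, 2.39, 2.79, 3.14, 3.14, 3.14].

## Interface

Orientations are given as a rotation vector (axis times angle).
In Python, from plant import robot gives the robot as it stands.
- The arm moves only by the tool play_rows, never from a script. Its argument "plan" is a list of rows, each an object with "slide": the shift along the world's x, y, z as a fraction of full scale, a list of three; "roll": the turn about the world's z as a fraction of full scale; "fingers": the gripper command: -1 is shut, 1 is fully open, values between are in proportion. A call has 1 to 20 rows; each row shifts and turns the commanded pose from where the row before left it; what a row does not reach is not made up. Full scale, the value 1, is 30 mm for a shift and 8 degrees for a turn. A row lasts 1/8 s, in which the tool goes at most 62.5 mm and 10.7 degrees, less where a joint would pass 70% of its speed; a pose out of reach is approached as far as the arm can. A call with a number of a shift or a turn outside -1 to 1 is refused whole. A call with a gripper value outside its range is refused whole. The fingers move at their own pace and stop on an object; "squeeze" is the grip in N (left out, the last holds). Time passes only in rows, so rows that do not move let the fingers close. It gives the time, the measured TCP pose, the force and the opening at its end, in the units of the state.
- robot.read_state(): the state, without advancing time (a new reading comes with each control period).
- robot.read_camera(name): name is "scene" or "top"; returns the picture (420x560x3 uint8, red, green, blue); there is no depth.
- robot.get_calibration(name): a dict with "fx", "fy", "cx", "cy" (pixels), "distortion" ([k1, k2, p1, p2, k3] as OpenCV has them; the pictures are not rectified), "R" (3x3) and "t" (3): a world point X has camera coordinates R X + t. Camera axes: x right, y down, z forward; pixel columns grow to the right and rows downward; lengths in m; the calibration is good to about 2 mm. A picture is of the moment at which its call begins. get_calibration takes no time and is no camera call.
- robot.close_job(): hands the job in, once; it reports no verdict.
Trained networks look in the newest picture that a camera, given by its name, has taken for a name from the list of things; names that differ only in an ending like _2 or _b are one class to them, and where a whole thing is asked for, a point or a joint stands for the part that bears it (a point fixed in the world has none). Each returns a list of dicts, best first, with "p" (0 to 1); they miss things now and then, are a little off and sometimes report something else, mostly with a low value. They report only what shows in the picture. A call takes as long as a camera call.
- robot.boxes_of(camera, target): "extent" ([centre column, centre row, width, height] in pixels, round what is visible of it).
- robot.regions_of(camera, target): "region" (420x560 bool, what is visible of it) and "extent" ([centre column, centre row, width, height] in pixels, round what is visible of it).
- robot.mark_of(camera, target): "point" ([column, row] in pixels: a listed point, or the origin of a listed thing).
The state is a dict: "t": time; "q": joint angles; "dq": joint speeds; "joint_torque": joint torques, N m; "tool_pos": TCP position; "orientation": TCP orientation; "force": force on the tool from outside, world axes, zero at the start; "wrist_torque": the same for the moment, N m; "opening": finger opening in m.
Only numpy, scipy, OpenCV 4.12 (cv2) and the standard library are available. Lean on these libraries where they do the work, as an engineer would, in place of code of your own. Each camera call takes 0.05 s, during which the arm holds its last target.

## Working session

There is one attempt and no reset: what is moved stays moved. The work goes in short steps, Python scripts to look and compute and a tool call to move; the robot and the scene stay as the last step left them, time stands still between calls to the robot, and variables do not carry over. Pictures are saved under pics/ and viewed, and the job is handed in when it is done.

Besides the shell and the picture viewer there is one more tool, called after "Emit:" as name(argument=value, ...), one argument or row to a line, values as JSON. play_rows: Moves the arm, as the interface text tells. Its arguments: {"type":"object","properties":{"plan":{"type":"array","items":{"type":"object","properties":{"slide":{"type":"array","items":{"type":"number","minimum":-1,"maximum":1}},"roll":{"type":"number","minimum":-1,"maximum":1},"fingers":{"type":"number"}}}},"squeeze":{"type":"number"}},"required":["plan"]}

```bash
ls; mkdir -p pics; cat > h.py <<'E'
import numpy as np, cv2
from plant import robot
def cal(n):
    c=robot.get_calibration(n);K=np.array([[c['fx'],0,c['cx']],[0,c['fy'],c['cy']],[0,0,1.]])
    return K,np.array(c['distortion'],float),np.array(c['R']),np.array(c['t'])
def ray(n,p,z):
    K,d,R,t=cal(n);u=cv2.undistortPoints(np.array(p,float).reshape(-1,1,2),K,d).reshape(-1,2)
    o=-R.T@t;r=np.c_[u,np.ones(len(u))]@R
    s=(z-o[2])/r[:,2];return o+r*s[:,None]
def proj(n,X):
    K,d,R,t=cal(n);return cv2.projectPoints(np.array(X,float).reshape(-1,1,3),cv2.Rodrigues(R)[0],t,K,d)[0].reshape(-1,2)
def shot(n,f):
    im=robot.read_camera(n);cv2.imwrite('pics/'+f,im[:,:,::-1]);return im
E
python3 - <<'E'
from h import *
for n in('scene','top'):
    shot(n,n+'0.png');K,d,R,t=cal(n);print(n,K[0,0],-R.T@t)
for n,z in (('top',0),):
  for k,z in dict(carrier_center=.029,fin=.058,rear_edge=.043,nose=.015,dock=0,photometer=0,track_mouth=.012,scribed_line=.04,beaker=0,bottle=0,jar=0,tape_dispenser=0,cuvette_box=0).items():
    for m in('top','scene'):
      r=robot.mark_of(m,k)[:1]
      for q in r: print(k,m,q['p'],np.round(q['point'],1),ray(m,q['point'],z).round(4))
print(robot.read_state())
E
```

```text
pics
scene 384.3991003855519 [1.29155359 0.02418416 0.56770971]
top 425.2524757705001 [0.45192642 0.16051918 0.94592227]
carrier_center top 0.9 [229.1 256.5] [[0.4808 0.2589 0.029 ]]
carrier_center scene 0.88 [309.3 197.8] [[0.4793 0.2559 0.029 ]]
fin top 0.97 [226.6 277.5] [[0.4371 0.2615 0.058 ]]
fin scene 0.94 [305.4 177.7] [[0.4246 0.2574 0.058 ]]
rear_edge top 0.17 [371.9 125.7] [[ 0.7568 -0.0608  0.043 ]]
rear_edge scene 0.62 [299.2 182.3] [[0.4206 0.2419 0.043 ]]
nose top 0.93 [232.2 225. ] [[0.5498 0.2526 0.015 ]]
nose scene 0.98 [310.1 215.1] [[0.5363 0.2444 0.015 ]]
dock top 0.71 [233.9 258.4] [[0.4772 0.2514 0.    ]]
dock scene 0.87 [308.5 207.9] [[0.4831 0.2543 0.    ]]
photometer top 0.86 [368.7 229.9] [[ 0.5315 -0.0491  0.    ]]
photometer scene 0.95 [189.1 228.5] [[ 0.5198 -0.0529  0.    ]]
track_mouth top 0.81 [356.1 229.8] [[ 0.5315 -0.0189  0.012 ]]
track_mouth scene 0.64 [203.2 221.4] [[ 0.5131 -0.0179  0.012 ]]
scribed_line top 0.72 [373.4 229.9] [[ 0.5279 -0.0501  0.04  ]]
scribed_line scene 0.48 [187.2 216.7] [[ 0.5269 -0.0523  0.04  ]]
beaker top 0.88 [259.5 13
[... 529 characters left out ...]
4.5 273.8] [[0.6991 0.0624 0.    ]]
{'t': 1.4, 'q': array([ 1.13255531e+00,  1.30384870e-01,  1.48817103e+00,  8.62262826e-06,
        1.52301418e+00, -8.54297850e-02]), 'dq': array([ 3.95562198e-05,  7.15552988e-04, -2.61714076e-04, -3.37871352e-04,
        5.67120894e-04, -2.12084024e-03]), 'joint_torque': array([-1.66471814e-04, -5.59757066e+01, -4.92037475e+01,  7.67837302e-02,
        2.29956518e-02, -3.00148190e-05]), 'tool_pos': array([0.20732113, 0.56305859, 0.21866019]), 'orientation': array([ 0.27685668,  1.55301259, -0.27681878]), 'force': array([ 0.31175781, -0.20729905,  0.57405386]), 'wrist_torque': array([ 0.00164785, -0.00749469,  0.03510272]), 'opening': 0.09315169623423887}
```

View pics/top0.png

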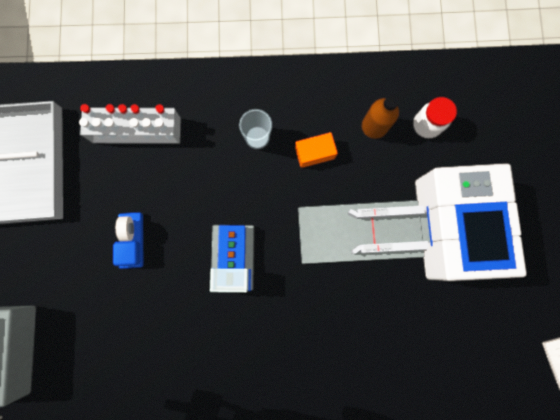

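View pics/scene0.png

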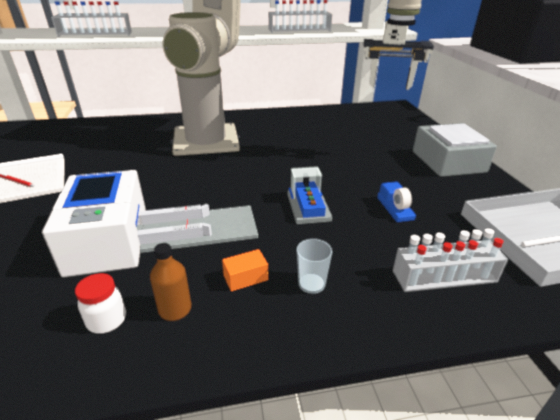

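```bash
python3 - <<'E'
import cv2
im=cv2.imread('pics/top0.png')
a=cv2.resize(im[190:310,190:310],None,fx=6,fy=6,interpolation=cv2.INTER_CUBIC)[:590]
cv2.imwrite('pics/c1.png',im[190:310,185:285].repeat(5,0).repeat(5,1))
cv2.imwrite('pics/c2.png',im[180:280,300:440].repeat(5,0).repeat(5,1))
E
```

```text
(no output)
```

View pics/c1.png

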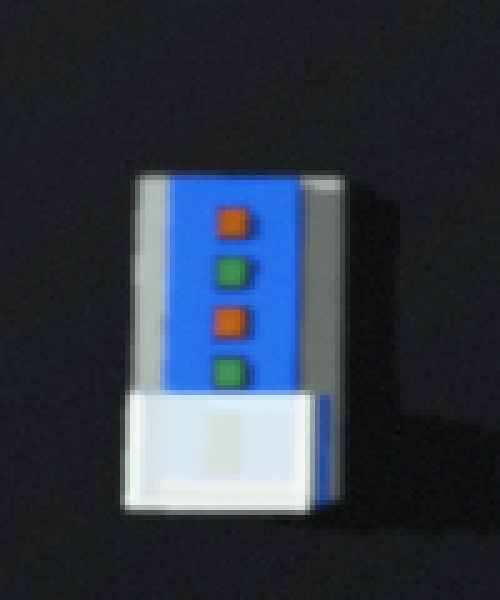

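View pics/c2.png

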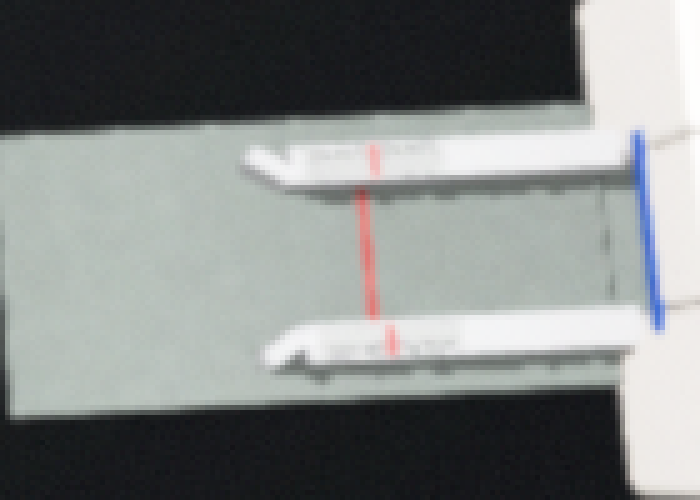

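The top view shows the carrier in the dock, nose edge at about (218–245, 225), with the clear cover over rows 268–292. The photometer's floor plate runs from (300, 207) to (424, 258), with red marks at (375, 212) and (378, 248). Next I'll zoom in on the scene view.

```bash
python3 - <<'E'
import cv2
from h import *
im=cv2.imread('pics/scene0.png')
cv2.imwrite('pics/c3.png',im[185:265,130:270].repeat(5,0).repeat(5,1))
cv2.imwrite('pics/c4.png',im[160:230,270:350].repeat(7,0).repeat(7,1))
L=np.array
pl=L([[300,206.6],[302,263.4],[417,200.6],[424,257.6]])
print('plate',ray('top',pl,.012).round(4)[:,:2])
print('railmarks',ray('top',[[374.9,212],[378.2,248]],.04).round(4)[:,:2])
print('floormarks',ray('top',[[372.2,218],[374.7,243]],.012).round(4)[:,:2])
print('car',ray('top',[[218.6,225.4],[245,225.4],[217.6,268.2],[245,268.2]],.043).round(4)[:,:2])
from scipy.spatial.transform import Rotation as Ro
s=robot.read_state();print(Ro.from_rotvec(s['orientation']).as_matrix().round(3))
E
```

```text
plate [[ 0.5866  0.1018]
 [ 0.4619  0.1024]
 [ 0.5922 -0.1564]
 [ 0.4672 -0.1612]]
railmarks [[ 0.5661 -0.0558]
 [ 0.4893 -0.0577]]
floormarks [[ 0.5565 -0.0557]
 [ 0.5015 -0.0576]]
car [[0.5469 0.2789]
 [0.5452 0.2225]
 [0.4567 0.2819]
 [0.455  0.2243]]
[[ 0.     0.346  0.938]
 [ 0.     0.938 -0.346]
 [-1.     0.    -0.   ]]
```

View pics/c3.png

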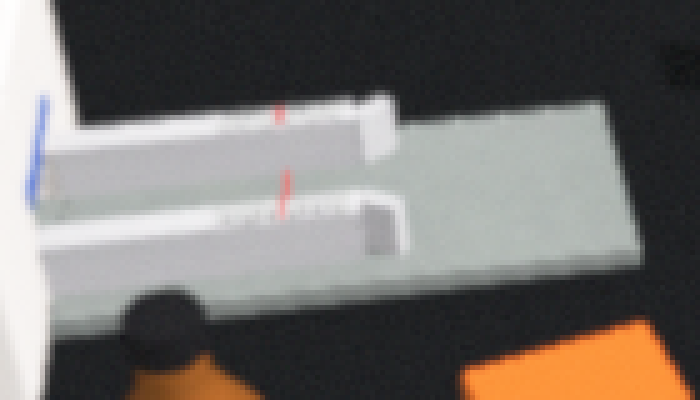

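View pics/c4.png

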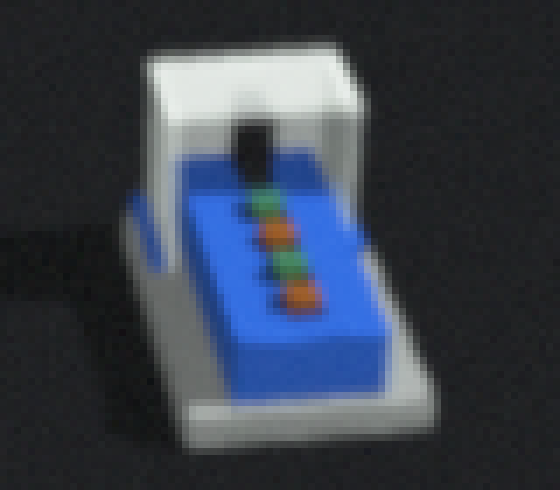

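```bash
python3 - <<'E'
from h import *
print('sc nose',ray('scene',[[303.1,208.6],[325,207.9]],.043).round(4)[:,:2])
print('sc plate near',ray('scene',[[251,205.2],[258,237.3]],.012).round(4)[:,:2])
print('sc railmarks',ray('scene',[[186,207.8]],.04).round(4)[:,:2])
print('cover front',ray('top',[[231,268.5]],.081).round(4))
print('cover corners',ray('top',[[210.5,268.3],[247.5,268.3],[209.7,291.5],[246.8,291.5]],.081).round(4)[:,:2])
# dock base corners top z .015
print('dock',ray('top',[[212.3,225.4],[253.8,225.4]],.015).round(4)[:,:2])
E
```

```text
sc nose [[0.545  0.2232]
 [0.5513 0.2765]]
sc plate near [[0.4624 0.1052]
 [0.5978 0.105 ]]
sc railmarks [[ 0.4885 -0.0556]]
cover front [[0.4551 0.2498 0.081 ]]
cover corners [[0.4567 0.2911]
 [0.4545 0.2166]
 [0.411  0.2929]
 [0.4089 0.2189]]
dock [[0.5502 0.2964]
 [0.5475 0.2051]]
```

Emit:
play_rows(
  plan=[
    {"slide":[0.85,-0.94,0],"roll":0.2,"fingers":1},
    {"slide":[0.85,-0.94,0],"roll":0.2,"fingers":1},
    {"slide":[0.85,-0.94,0],"roll":0.2,"fingers":1},
    {"slide":[0.85,-0.94,0],"roll":0.2,"fingers":1},
    {"slide":[0.85,-0.94,0],"roll":0.2,"fingers":1},
    {"slide":[0.85,-0.94,0],"roll":0.2,"fingers":1},
    {"slide":[0.85,-0.94,0],"roll":0.2,"fingers":1},
    {"slide":[0.85,-0.94,0],"roll":0.2,"fingers":1},
    {"slide":[0.85,-0.94,-0.5],"roll":0.2,"fingers":1},
    {"slide":[0.85,-0.94,-0.5],"roll":0.2,"fingers":1},
    {"slide":[0.85,-0.94,-0.5],"roll":0.33,"fingers":1},
    {"slide":[0,0,-1],"fingers":1},
    {"slide":[0,0,-1],"fingers":1},
    {"slide":[0,0,0],"fingers":1},
    {"slide":[0,0,0],"fingers":1},
  ],
  squeeze=20,
)

```text
$.plan[11]: bad value
```

```bash
python3 - <<'E'
from h import *
from scipy.spatial.transform import Rotation as Ro
shot('top','t1.png')
s=robot.read_state();print(s['t'],s['tool_pos'],s['force'],Ro.from_rotvec(s['orientation']).as_matrix().round(3)[:,1])
E
```

```text
1.45 [0.20730563 0.56308955 0.21867185] [-0.36823027 -0.28773465  0.52092375] [0.346 0.938 0.   ]
```

View pics/t1.png

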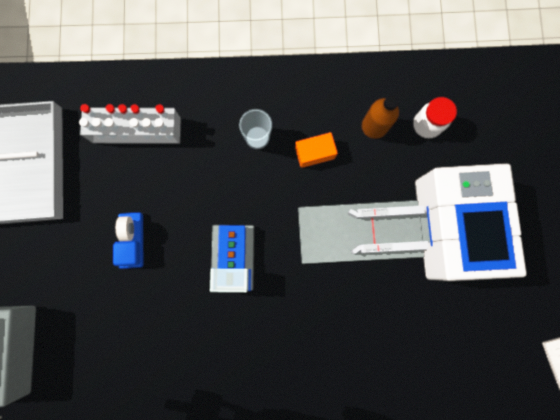

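The call was refused because some rows had no roll value. The picture shows nothing moved, so I'll resend it with roll in every row.

Emit:
play_rows(
  plan=[
    {"slide":[0.85,-0.94,0],"roll":0.2,"fingers":1},
    {"slide":[0.85,-0.94,0],"roll":0.2,"fingers":1},
    {"slide":[0.85,-0.94,0],"roll":0.2,"fingers":1},
    {"slide":[0.85,-0.94,0],"roll":0.2,"fingers":1},
    {"slide":[0.85,-0.94,0],"roll":0.2,"fingers":1},
    {"slide":[0.85,-0.94,0],"roll":0.2,"fingers":1},
    {"slide":[0.85,-0.94,0],"roll":0.2,"fingers":1},
    {"slide":[0.85,-0.94,0],"roll":0.2,"fingers":1},
    {"slide":[0.85,-0.94,-0.5],"roll":0.2,"fingers":1},
    {"slide":[0.85,-0.94,-0.5],"roll":0.2,"fingers":1},
    {"slide":[0.85,-0.94,-0.5],"roll":0.33,"fingers":1},
    {"slide":[0,0,-1],"roll":0,"fingers":1},
    {"slide":[0,0,-1],"roll":0,"fingers":1},
    {"slide":[0,0,0],"roll":0,"fingers":1},
    {"slide":[0,0,0],"roll":0,"fingers":1},
  ],
  squeeze=20,
)

```text
t: 3.32
tool_pos: [0.4883, 0.2532, 0.1149]
orientation: [0.022, 1.57, -0.021]
force: [0.4, -0.8, 0.5]
opening: 0.093
```

```bash
cat >> h.py <<'E'
def st():
    from scipy.spatial.transform import Rotation as Ro
    s=robot.read_state();Y=Ro.from_rotvec(s['orientation']).as_matrix()
    print('t',s['t'],'pos',s['tool_pos'].round(4),'F',s['force'].round(2),'yaw_y',np.degrees(np.arctan2(Y[1,1],Y[0,1])).round(2),'tilt',Y[:,0].round(3),'open',round(s['opening'],4))
E
python3 - <<'E'
from h import *
shot('scene','t2.png');st()
E
```

```text
t 3.375 pos [0.4887 0.2534 0.1154] F [ 0.79 -0.19 -0.21] yaw_y 88.44 tilt [ 0.002  0.001 -1.   ] open 0.0931
```

View pics/t2.png

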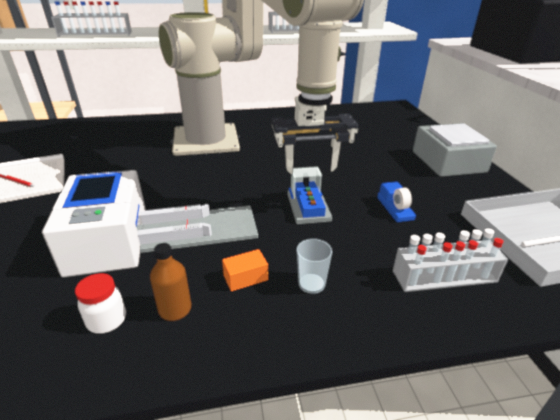

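The gripper straddles the dock at about (313, 160), centred over the carrier. Next I descend and grip.

Emit:
play_rows(
  plan=[
    {"slide":[0,-0.04,-0.8],"roll":0,"fingers":1},
    {"slide":[0,0,-0.8],"roll":0,"fingers":1},
    {"slide":[0,0,-0.8],"roll":0,"fingers":1},
    {"slide":[0,0,-0.5],"roll":0,"fingers":1},
    {"slide":[0,0,-0.2],"roll":0,"fingers":1},
    {"slide":[0,0,0],"roll":0,"fingers":1},
    {"slide":[0,0,0],"roll":0,"fingers":-1},
    {"slide":[0,0,0],"roll":0,"fingers":-1},
    {"slide":[0,0,0],"roll":0,"fingers":-1},
    {"slide":[0,0,0],"roll":0,"fingers":-1},
    {"slide":[0,0,0],"roll":0,"fingers":-1},
    {"slide":[0,0,0],"roll":0,"fingers":-1},
  ],
  squeeze=20,
)

```text
t: 4.88
tool_pos: [0.488, 0.2519, 0.0209]
orientation: [0.022, 1.57, -0.021]
force: [-0.6, 1.5, 0.8]
opening: 0.0559
```

```bash
python3 - <<'E'
from h import *
shot('scene','t3.png');st()
E
```

```text
t 4.925 pos [0.4879 0.2519 0.0209] F [-0.37  0.2   2.26] yaw_y 88.43 tilt [ 0.  0. -1.] open 0.0558
```

View pics/t3.png

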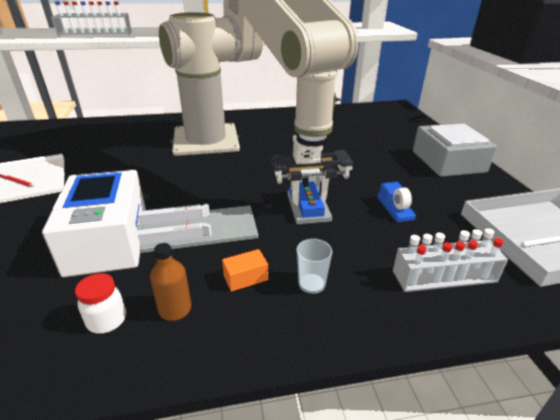

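Opening is 55.8 mm, so the carrier is held. Next I draw it out and lift.

Emit:
play_rows(
  plan=[
    {"slide":[0.3,-0.01,0],"roll":0,"fingers":-1},
    {"slide":[0.4,-0.01,0],"roll":0,"fingers":-1},
    {"slide":[0.5,-0.01,0],"roll":0,"fingers":-1},
    {"slide":[0.5,-0.01,0],"roll":0,"fingers":-1},
    {"slide":[0.4,-0.01,0],"roll":0,"fingers":-1},
    {"slide":[0.2,-0.01,0],"roll":0,"fingers":-1},
    {"slide":[0,0,0.4],"roll":0,"fingers":-1},
    {"slide":[0,0,0.8],"roll":0,"fingers":-1},
    {"slide":[0,0,0.8],"roll":0,"fingers":-1},
    {"slide":[0,0,0],"roll":0,"fingers":-1},
  ],
)

```text
t: 6.18
tool_pos: [0.5584, 0.2503, 0.0831]
orientation: [0.023, 1.566, -0.021]
force: [1.4, -0.1, -3.6]
opening: 0.0558
```

```bash
python3 - <<'E'
from h import *
shot('scene','t4.png');st()
E
```

```text
t 6.225 pos [0.5573 0.25   0.0813] F [-0.58  0.97 -3.43] yaw_y 88.43 tilt [ 0.002  0.    -1.   ] open 0.0561
```

View pics/t4.png

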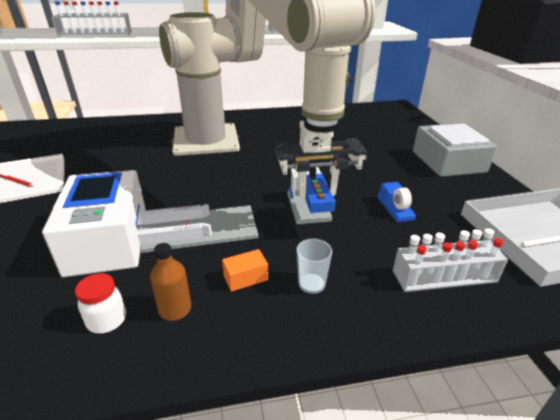

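The carrier is lifted level at about (320, 190), clear of the cover. Next I swing it round to the track.

Emit:
play_rows(
  plan=[
    {"slide":[-0.1,-0.4,0.4],"roll":-0.6,"fingers":-1},
    {"slide":[-0.1,-0.6,0],"roll":-1,"fingers":-1},
    {"slide":[-0.1,-0.6,0],"roll":-1,"fingers":-1},
    {"slide":[-0.1,-0.6,0],"roll":-1,"fingers":-1},
    {"slide":[-0.1,-0.6,0],"roll":-1,"fingers":-1},
    {"slide":[-0.1,-0.6,0],"roll":-1,"fingers":-1},
    {"slide":[-0.1,-0.6,0],"roll":-1,"fingers":-1},
    {"slide":[-0.1,-0.6,0],"roll":-1,"fingers":-1},
    {"slide":[-0.1,-0.6,0],"roll":-1,"fingers":-1},
    {"slide":[-0.1,-0.6,0],"roll":-1,"fingers":-1},
    {"slide":[-0.05,-0.6,0],"roll":-0.8,"fingers":-1},
    {"slide":[0,-0.5,0],"roll":-0.5,"fingers":-1},
    {"slide":[0,0,-0.6],"roll":0,"fingers":-1},
    {"slide":[0,0,-0.6],"roll":0,"fingers":-1},
    {"slide":[0,0,0],"roll":0,"fingers":-1},
    {"slide":[0,0,0],"roll":0,"fingers":-1},
  ],
)

```text
t: 8.22
tool_pos: [0.525, 0.0433, 0.0561]
orientation: [1.192, 1.221, -1.193]
force: [0.7, 0.4, -3.0]
opening: 0.0556
```

```bash
python3 - <<'E'
from h import *
a=shot('top','t5.png');b=shot('scene','t5s.png');st()
cv2.imwrite('pics/c5.png',a[180:290,280:440,::-1].repeat(5,0).repeat(5,1))
cv2.imwrite('pics/c5s.png',b[150:260,130:290,::-1].repeat(5,0).repeat(5,1))
E
```

```text
t 8.325 pos [0.5258 0.0432 0.0571] F [ 0.82 -0.25 -3.07] yaw_y 1.27 tilt [ 0.001  0.    -1.   ] open 0.0558
```

View pics/c5.png

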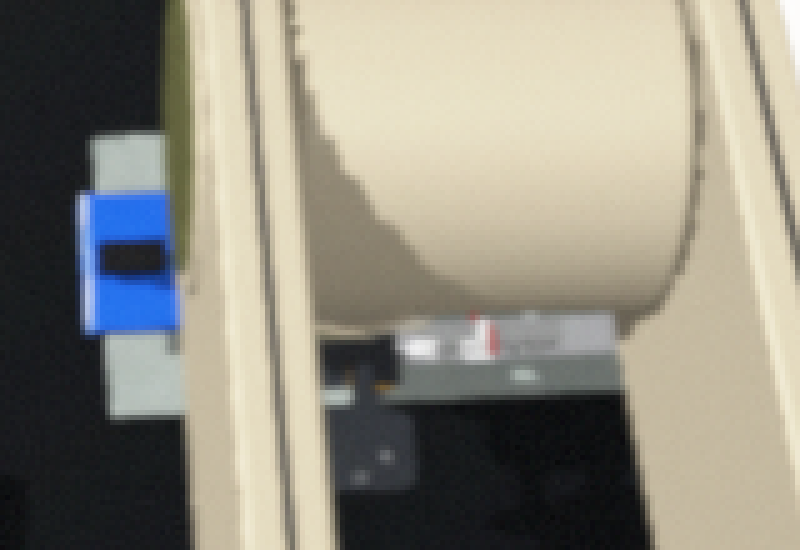

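View pics/c5s.png

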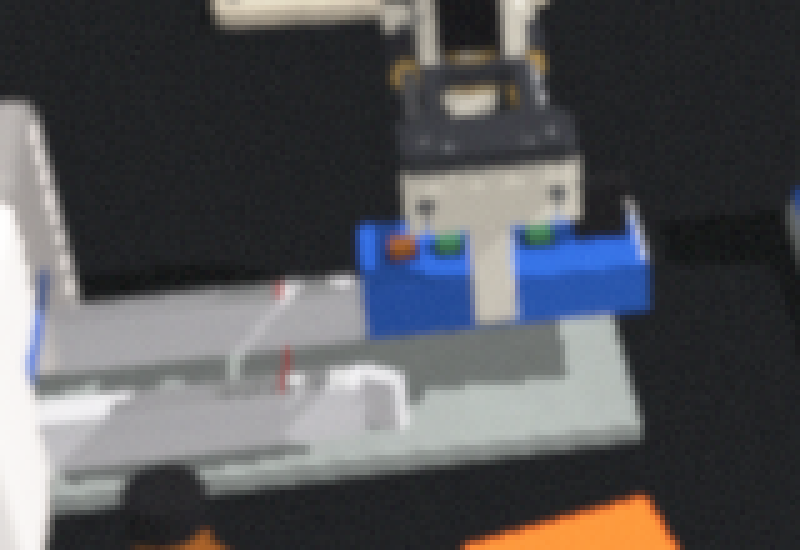

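```bash
python3 - <<'E'
from h import *
p=ray('top',[[296,218.5],[297.2,246.5]],.0795);print(p.round(4),p.mean(0))
q=ray('scene',[[202,194.8],[203.8,217.3]],.079);print(q) # top-left far, nose top near
print(ray('scene',[[202+0,195]],.079))
q=ray('scene',[[258,191+3],[260,212]],.079);print(q)
E
```

```text
[[0.5525 0.1152 0.0795]
 [0.4953 0.115  0.0795]] [0.52391716 0.11509253 0.0795    ]
[[ 0.49843067 -0.01347876  0.079     ]
 [ 0.59187667 -0.01125762  0.079     ]]
[[ 0.49932892 -0.01349455  0.079     ]]
[[0.51743926 0.11766767 0.079     ]
 [0.59287197 0.11184113 0.079     ]]
```

Emit:
play_rows(
  plan=[
    {"slide":[0,-0.13,-0.5],"roll":0,"fingers":-1},
    {"slide":[0,0,-0.4],"roll":0,"fingers":-1},
    {"slide":[0,0,-0.2],"roll":0,"fingers":-1},
    {"slide":[0,0,-0.1],"roll":0,"fingers":-1},
    {"slide":[0,0,-0.05],"roll":0,"fingers":-1},
    {"slide":[0,0,0],"roll":0,"fingers":-1},
    {"slide":[0,0,0],"roll":0,"fingers":-1},
  ],
)

```text
t: 9.2
tool_pos: [0.5256, 0.039, 0.0195]
orientation: [1.194, 1.219, -1.193]
force: [-0.6, -0.4, -3.3]
opening: 0.0558
```

```bash
python3 - <<'E'
from h import *
st();b=shot('scene','t6.png');st()
cv2.imwrite('pics/c6s.png',b[150:260,130:290,::-1].repeat(5,0).repeat(5,1))
E
```

```text
t 9.2 pos [0.5256 0.039  0.0195] F [-0.64 -0.43 -3.28] yaw_y 1.23 tilt [ 0.001  0.    -1.   ] open 0.0558
t 9.25 pos [0.5255 0.039  0.0194] F [ 0.02  0.27 -3.2 ] yaw_y 1.23 tilt [ 0.001 -0.    -1.   ] open 0.0562
```

View pics/c6s.png

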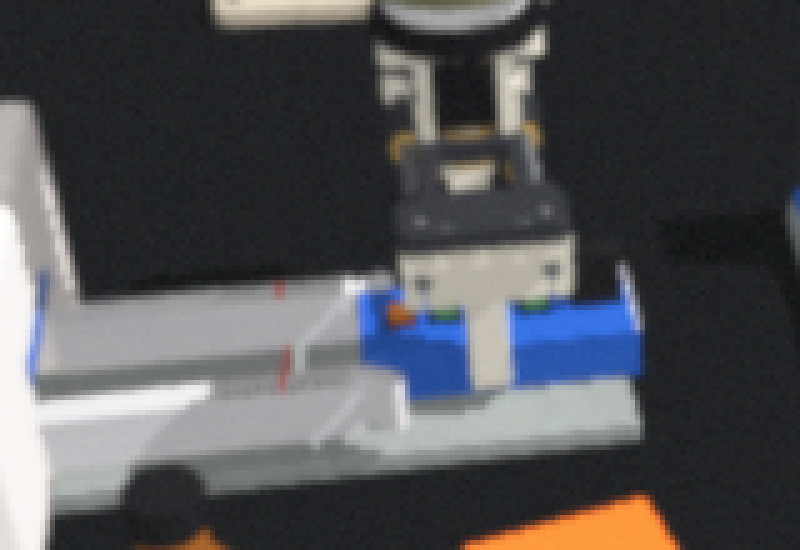

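The nose sits between the flares at about (205, 217) and the arm still carries the weight. I'll lower the last millimetre or so.

Emit:
play_rows(
  plan=[
    {"slide":[0,0,-0.03],"roll":0,"fingers":-1},
    {"slide":[0,0,-0.02],"roll":0,"fingers":-1},
    {"slide":[0,0,0],"roll":0,"fingers":-1},
  ],
)

```text
t: 9.62
tool_pos: [0.5254, 0.039, 0.0178]
orientation: [1.193, 1.219, -1.193]
force: [-1.1, 0.6, -0.5]
opening: 0.056
```

Emit:
play_rows(
  plan=[
    {"slide":[0,0,0],"roll":0,"fingers":1},
    {"slide":[0,0,0],"roll":0,"fingers":1},
    {"slide":[0,0,0],"roll":0,"fingers":1},
    {"slide":[0,0,0],"roll":0,"fingers":1},
    {"slide":[0,0,0.4],"roll":0,"fingers":1},
    {"slide":[0,0,0.8],"roll":0,"fingers":1},
    {"slide":[0,0,1],"roll":0,"fingers":1},
    {"slide":[0,0,1],"roll":0,"fingers":1},
    {"slide":[0,0.9,0],"roll":0,"fingers":0},
    {"slide":[0,0.9,0],"roll":0,"fingers":0},
    {"slide":[0,0,0],"roll":0,"fingers":0},
    {"slide":[0,0,0],"roll":0,"fingers":0},
  ],
)

```text
t: 11.12
tool_pos: [0.5254, 0.0926, 0.1141]
orientation: [1.193, 1.219, -1.193]
force: [-0.6, 0.1, -0.8]
opening: 0.0574
```

```bash
python3 - <<'E'
from h import *
a=shot('top','t7.png');b=shot('scene','t7s.png');st()
cv2.imwrite('pics/c7.png',a[180:290,280:440,::-1].repeat(5,0).repeat(5,1))
cv2.imwrite('pics/c7s.png',b[150:260,130:290,::-1].repeat(5,0).repeat(5,1))
E
```

```text
t 11.225 pos [0.5254 0.0922 0.1138] F [ 0.1  -0.25 -1.07] yaw_y 1.19 tilt [ 0. -0. -1.] open 0.05
```

View pics/c7.png

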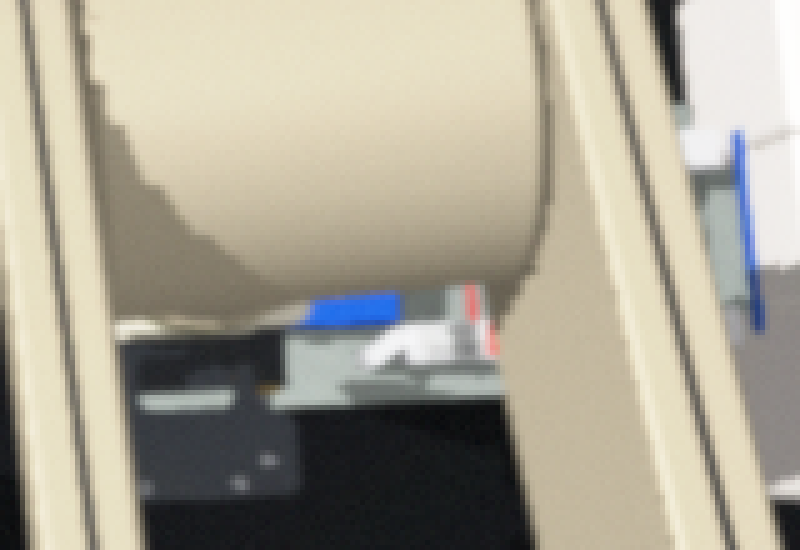

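View pics/c7s.png

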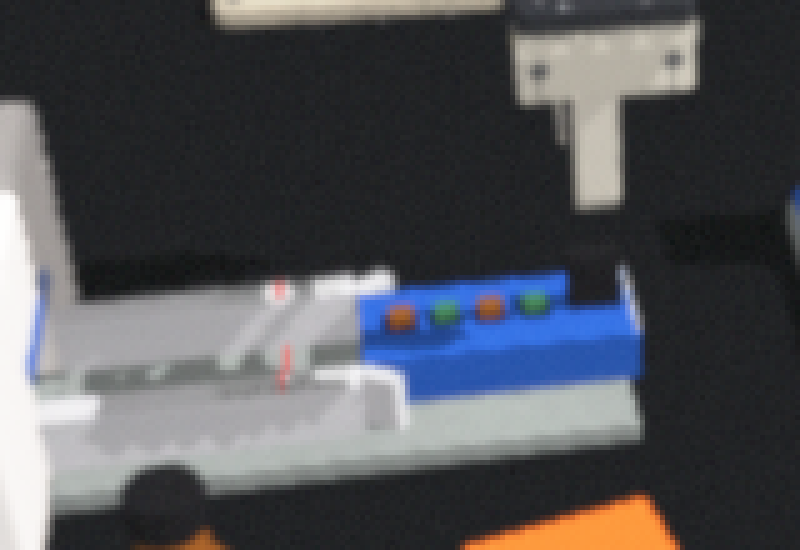

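```bash
python3 - <<'E'
from h import *
ax=np.array([.022,-1.]);ax/=np.linalg.norm(ax);lat=np.array([-ax[1],ax[0]]);o=np.array([.5277,-.0529])
def f(n,p,z):
    q=ray(n,p,z)[:,:2]-o; return np.c_[q@ax,q@lat].round(4)
print('nose top',f('top',[[360,240]],.04))
print('nose sc',f('scene',[[202.2,210.3]],.04))
print('rear sc far,near',f('scene',[[254.4,203.5],[258,216.2]],.04))
print('marks sc',f('scene',[[185.8,208],],.04))
print('fin top sc',f('scene',[[243.6,199.8],[254.6,199.5]],.07))
for k in('rear_edge','fin','nose','scribed_line'):
    print(k,[(q['p'],f('scene',q['point'],dict(rear_edge=.04,fin=.055,nose=.012,scribed_line=.04)[k])) for q in robot.mark_of('scene',k)[:1]])
st()
E
```

```text
nose top [[-0.0328 -0.0197]]
nose sc [[-0.0361 -0.0209]]
rear sc far,near [[-0.1638 -0.026 ]
 [-0.164   0.0295]]
marks sc [[ 0.0023 -0.0385]]
fin top sc [[-0.1352 -0.0017]
 [-0.161   0.002 ]]
rear_edge [(0.84, array([[-0.1634,  0.006 ]]))]
fin [(0.73, array([[-0.145 , -0.0026]]))]
nose [(0.88, array([[-0.0388, -0.0111]]))]
scribed_line [(0.45, array([[ 0.0028, -0.0007]]))]
t 11.425 pos [0.5253 0.0924 0.1136] F [ 0.16 -0.07  0.67] yaw_y 1.18 tilt [-0. -0. -1.] open 0.0467
```

The carrier is free, with its nose about 3–6 mm short of the mouth and centred. It needs about 167 mm of travel. Next I take the fin.

Emit:
play_rows(
  plan=[
    {"slide":[-0.02,0,-0.8],"roll":0,"fingers":0},
    {"slide":[0,0,-0.8],"roll":0,"fingers":0},
    {"slide":[0,0,-0.5],"roll":0,"fingers":0},
    {"slide":[0,0,-0.18],"roll":0,"fingers":0},
    {"slide":[0,0,0],"roll":0,"fingers":0},
    {"slide":[0,0,0],"roll":0,"fingers":-1},
    {"slide":[0,0,0],"roll":0,"fingers":-1},
    {"slide":[0,0,0],"roll":0,"fingers":-1},
    {"slide":[0,0,0],"roll":0,"fingers":-1},
    {"slide":[0,0,0],"roll":0,"fingers":-1},
  ],
  squeeze=8,
)

```text
t: 12.68
tool_pos: [0.5248, 0.093, 0.0454]
orientation: [1.194, 1.219, -1.193]
force: [-1.0, 0.3, 1.7]
opening: 0.0121
```

```bash
python3 - <<'E'
from h import *
st();b=shot('scene','t8s.png');st()
cv2.imwrite('pics/c8s.png',b[150:260,130:290,::-1].repeat(5,0).repeat(5,1))
E
```

```text
t 12.675 pos [0.5248 0.093  0.0454] F [-0.98  0.35  1.73] yaw_y 1.22 tilt [ 0.  0. -1.] open 0.0121
t 12.725 pos [0.5248 0.093  0.0454] F [0.15 0.08 2.41] yaw_y 1.22 tilt [ 0.  0. -1.] open 0.012
```

View pics/c8s.png

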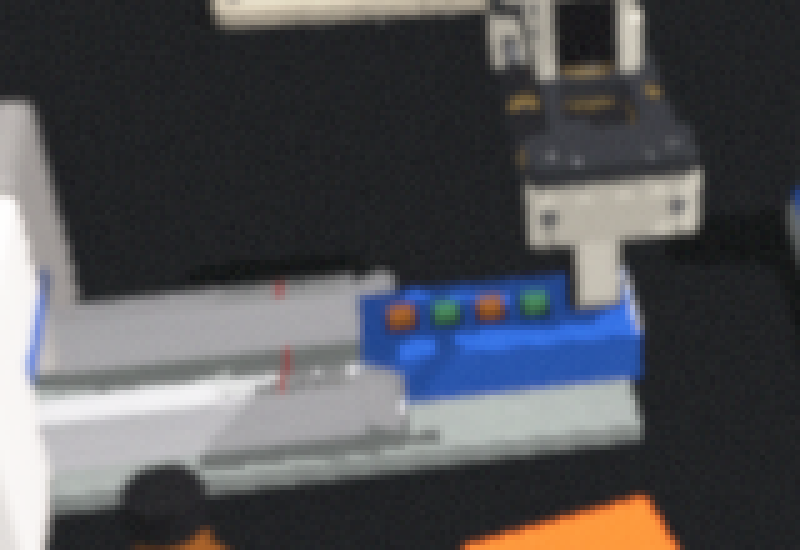

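The fin is held, with a 12.0 mm opening. I'll push 60 mm slowly and watch the force.

Emit:
play_rows(
  plan=[
    {"slide":[0.004,-0.2,0],"roll":0,"fingers":-1},
    {"slide":[0.006,-0.3,0],"roll":0,"fingers":-1},
    {"slide":[0.006,-0.3,0],"roll":0,"fingers":-1},
    {"slide":[0.006,-0.3,0],"roll":0,"fingers":-1},
    {"slide":[0.006,-0.3,0],"roll":0,"fingers":-1},
    {"slide":[0.006,-0.3,0],"roll":0,"fingers":-1},
    {"slide":[0.006,-0.3,0],"roll":0,"fingers":-1},
  ],
)

```text
t: 13.6
tool_pos: [0.5261, 0.0324, 0.0454]
orientation: [1.194, 1.219, -1.193]
force: [0.2, 5.1, 5.2]
opening: 0.0118
```

```bash
python3 - <<'E'
from h import *
st();a=shot('top','t9.png');b=shot('scene','t9s.png');st()
cv2.imwrite('pics/c9s.png',b[150:260,130:290,::-1].repeat(5,0).repeat(5,1))
E
```

```text
t 13.6 pos [0.5261 0.0324 0.0454] F [0.16 5.1  5.22] yaw_y 1.22 tilt [ 0.  0. -1.] open 0.0118
t 13.7 pos [0.5261 0.0315 0.0454] F [-0.02 -2.63  4.45] yaw_y 1.18 tilt [ 0.    -0.001 -1.   ] open 0.0121
```

View pics/c9s.png

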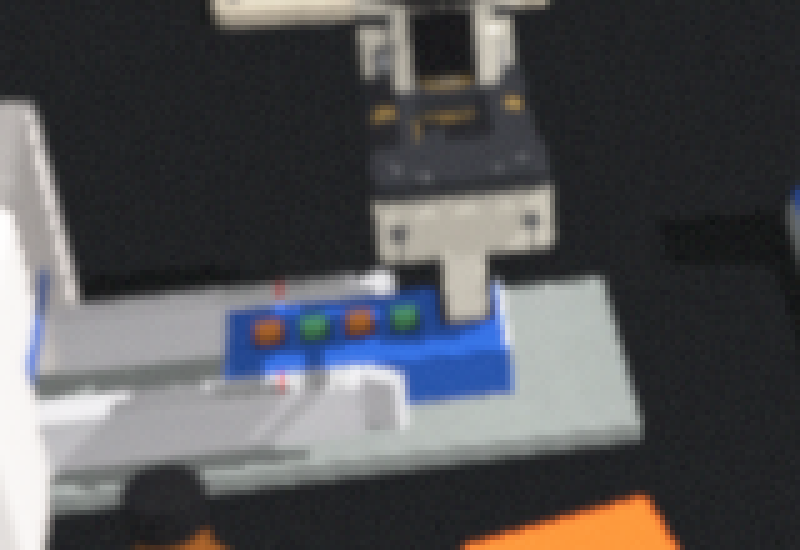

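It's entering smoothly. Lateral force is near zero.

Emit:
play_rows(
  plan=[
    {"slide":[0.006,-0.3,0],"roll":0,"fingers":-1},
    {"slide":[0.006,-0.3,0],"roll":0,"fingers":-1},
    {"slide":[0.006,-0.3,0],"roll":0,"fingers":-1},
    {"slide":[0.006,-0.3,0],"roll":0,"fingers":-1},
    {"slide":[0.006,-0.3,0],"roll":0,"fingers":-1},
    {"slide":[0.006,-0.3,0],"roll":0,"fingers":-1},
    {"slide":[0.006,-0.3,0],"roll":0,"fingers":-1},
    {"slide":[0.006,-0.3,0],"roll":0,"fingers":-1},
    {"slide":[0.006,-0.3,0],"roll":0,"fingers":-1},
    {"slide":[0.003,-0.15,0],"roll":0,"fingers":-1},
    {"slide":[0,0,0],"roll":0,"fingers":-1},
  ],
)

```text
t: 15.08
tool_pos: [0.5277, -0.053, 0.0454]
orientation: [1.193, 1.219, -1.194]
force: [0.1, 1.1, 5.2]
opening: 0.0117
```

```bash
python3 - <<'E'
from h import *
st();a=shot('top','t10.png');b=shot('scene','t10s.png');st()
cv2.imwrite('pics/c10.png',a[190:270,300:430,::-1].repeat(6,0).repeat(6,1))
cv2.imwrite('pics/c10s.png',cv2.resize(b[190:240,150:230,::-1],None,fx=10,fy=10,interpolation=cv2.INTER_CUBIC))
E
```

```text
t 15.075 pos [ 0.5277 -0.053   0.0454] F [0.13 1.1  5.18] yaw_y 1.21 tilt [ 0. -0. -1.] open 0.0117
t 15.175 pos [ 0.5277 -0.053   0.0454] F [-0.21  1.71  4.51] yaw_y 1.22 tilt [ 0.    -0.001 -1.   ] open 0.012
```

View pics/c10s.png

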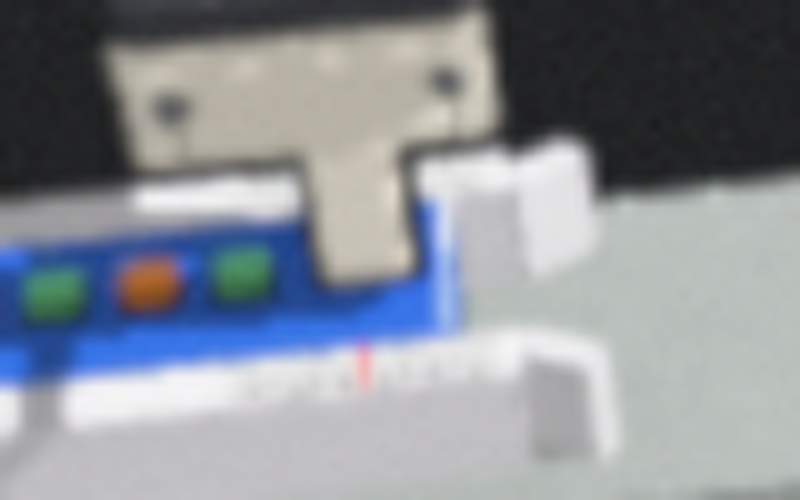

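View pics/c10.png

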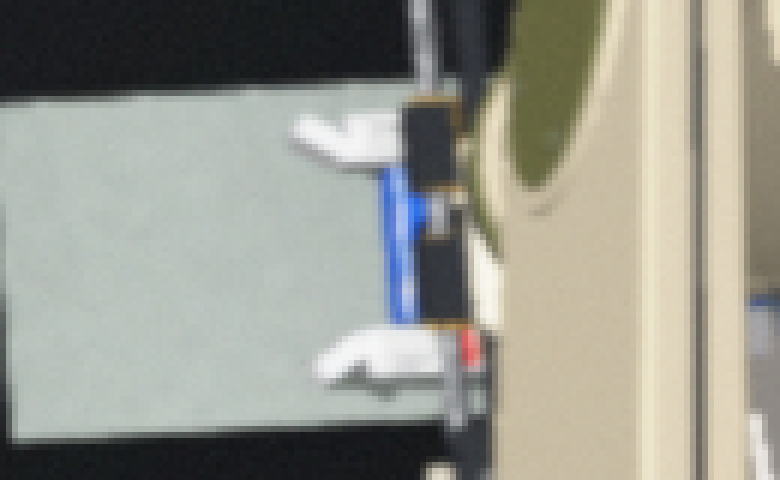

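```bash
python3 - <<'E'
from h import *
a=cv2.imread('pics/t10.png');b=cv2.imread('pics/t10s.png')
cv2.imwrite('pics/d1.png',a[210:255,355:385].repeat(13,0).repeat(24,1))
cv2.imwrite('pics/d1s.png',b[205:232,180:202].repeat(20,0).repeat(30,1))
for r in (222,226,230,234,238,241): print(r,[tuple(int(v) for v in a[r,c,::-1]) for c in range(361,372)])
print()
for r in (212,215,218,220): print(r,[tuple(int(v) for v in b[r,c,::-1]) for c in range(190,200)])
E
```

```text
222 [(176, 186, 182), (168, 180, 185), (126, 146, 195), (71, 112, 205), (95, 138, 219), (137, 173, 233), (122, 154, 222), (70, 103, 181), (62, 87, 153), (80, 92, 130), (109, 111, 123)]
226 [(180, 190, 185), (172, 184, 184), (139, 159, 190), (84, 120, 198), (95, 127, 214), (166, 186, 236), (157, 183, 240), (82, 134, 234), (41, 103, 221), (56, 96, 187), (107, 119, 155)]
230 [(179, 187, 183), (173, 185, 182), (153, 172, 189), (102, 134, 196), (81, 120, 210), (132, 164, 229), (134, 165, 226), (89, 117, 177), (54, 65, 102), (58, 59, 64), (72, 69, 64)]
234 [(180, 190, 185), (179, 187, 182), (169, 180, 187), (125, 146, 194), (68, 110, 203), (91, 134, 220), (134, 169, 229), (120, 144, 194), (69, 79, 107), (48, 51, 60), (52, 54, 61)]
238 [(182, 191, 187), (181, 189, 187), (173, 185, 185), (140, 159, 191), (86, 122, 198), (108, 134, 212), (192, 200, 231), (185, 191, 215), (102, 111, 137), (50, 53, 69), (50, 54, 60)]
241 [(182, 191, 187), (184, 192, 188), (176, 187, 187), (149, 166, 187), (99, 130, 195), (89, 124, 209), (151, 175, 228), (149, 170, 220), (86, 106, 156), (48, 57, 81), (49, 52, 57)]

212 [(141, 137, 131), (76, 83, 110), (71, 100, 174), (143, 165, 230), (204, 215, 238), (188, 194, 210), (187, 187, 194), (194, 192, 195), (190, 190, 193), (191, 191, 193)]
215 [(201, 193, 182), (120, 118, 122), (64, 86, 149), (114, 146, 225), (162, 187, 236), (156, 173, 215), (180, 182, 195), (190, 190, 194), (191, 192, 194), (190, 190, 193)]
218 [(69, 102, 189), (58, 101, 200), (62, 110, 219), (110, 147, 233), (152, 181, 238), (145, 169, 223), (172, 177, 197), (184, 187, 189), (185, 189, 189), (185, 189, 188)]
220 [(58, 118, 231), (57, 116, 231), (66, 121, 232), (109, 149, 235), (154, 185, 240), (140, 167, 224), (152, 167, 189), (175, 183, 182), (183, 189, 186), (183, 190, 186)]
```

View pics/d1.png

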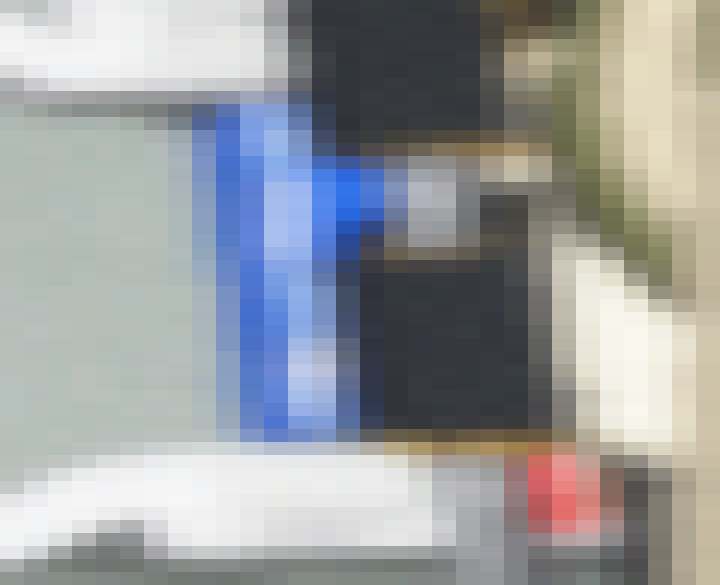

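View pics/d1s.png

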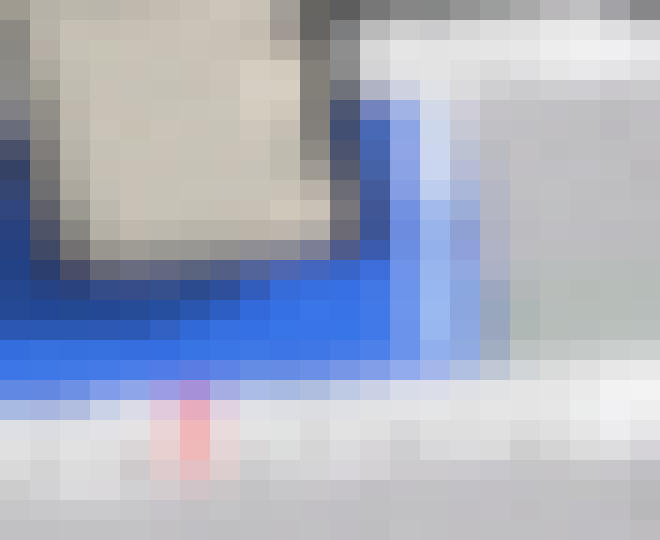

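```bash
cat >> h.py <<'E'
ax=np.array([.022,-1.]);ax/=np.linalg.norm(ax);lat=np.array([-ax[1],ax[0]]);o0=np.array([.5277,-.0529])
def f(n,p,z):
    q=ray(n,p,z)[:,:2]-o0; return np.c_[q@ax,q@lat].round(4)*1000
E
python3 - <<'E'
from h import *
print('sc red',f('scene',[[186,219.5],[185.9,207.8]],.04)); print('sc stripe ctr, edge',f('scene',[[194.2,220],[195.4,220],[194.2,212],[195.2,212]],.04))
print('top red',f('top',[[378.15,248],[374.9,212]],.04)); print('top stripe ctr,edge',f('top',[[367.45,238],[366.3,238],[366.4,222],[365.3,222]],.04))
# subpixel red from initial picture
for n,rs,cs in(('top0',range(209,216),range(370,380)),('top0',range(245,252),range(374,384)),('scene0',range(206,211),range(181,191)),('scene0',range(222,229),range(181,193))):
    im=cv2.imread(f'pics/{n}.png').astype(float)
    for r in rs:
        w=np.array([max(0,im[r,c,2]-im[r,c,:2].mean()-15) for c in cs]); 
        if w.sum()>20: print(n,r,round((w*np.array(cs)).sum()/w.sum(),2),w.sum().round())
E
```

```text
sc red [[  2.2  10.1]
 [  2.1 -39.3]]
sc stripe ctr, edge [[-16.4  15.8]
 [-19.1  16.3]
 [-17.1 -17.3]
 [-19.5 -16.8]]
top red [[  3.8 -38.5]
 [  3.7  38.3]]
top stripe ctr,edge [[-16.8 -16.3]
 [-19.2 -16.2]
 [-16.1  17.8]
 [-18.4  17.9]]
top0 209 374.14 62.0
top0 210 374.22 93.0
top0 211 374.39 83.0
top0 212 374.48 74.0
top0 213 374.5 72.0
top0 214 374.57 54.0
top0 245 377.54 50.0
top0 246 377.69 82.0
top0 247 377.83 106.0
top0 248 377.96 126.0
top0 249 378.0 126.0
top0 250 378.0 89.0
scene0 206 185.4 68.0
scene0 207 185.34 126.0
scene0 208 185.36 100.0
scene0 209 185.41 46.0
scene0 222 186.86 103.0
scene0 223 186.82 106.0
scene0 224 186.49 98.0
scene0 225 185.99 67.0
scene0 226 185.86 57.0
scene0 227 185.83 56.0
scene0 228 185.83 26.0
```

About 21 mm remains. I'll go 17 mm, then let go and clear the view for an accurate measurement.

Emit:
play_rows(
  plan=[
    {"slide":[0.004,-0.2,0],"roll":0,"fingers":-1},
    {"slide":[0.004,-0.2,0],"roll":0,"fingers":-1},
    {"slide":[0.002,-0.1,0],"roll":0,"fingers":-1},
    {"slide":[0.001,-0.07,0],"roll":0,"fingers":-1},
    {"slide":[0,0,0],"roll":0,"fingers":-1},
    {"slide":[0,0,0],"roll":0,"fingers":-1},
    {"slide":[0,0,0],"roll":0,"fingers":-0.2},
    {"slide":[0,0,0],"roll":0,"fingers":-0.2},
    {"slide":[0,0,0.6],"roll":0,"fingers":-0.2},
    {"slide":[0,0,1],"roll":0,"fingers":-0.2},
    {"slide":[0,0,1],"roll":0,"fingers":-0.2},
    {"slide":[0,0,0],"roll":0,"fingers":-0.2},
  ],
)

```text
t: 16.68
tool_pos: [0.5304, -0.0703, 0.1274]
orientation: [1.195, 1.213, -1.19]
force: [0.3, -0.1, 0.3]
opening: 0.0374
```

```bash
python3 - <<'E'
from h import *
st();a=shot('top','t11.png');b=shot('scene','t11s.png');st()
cv2.imwrite('pics/c11.png',a[190:270,300:430,::-1].repeat(6,0).repeat(6,1))
cv2.imwrite('pics/d11s.png',b[200:235,170:210,::-1].repeat(16,0).repeat(19,1))
E
```

```text
t 16.675 pos [ 0.5304 -0.0703  0.1274] F [ 0.34 -0.07  0.32] yaw_y 1.23 tilt [ 0.006 -0.002 -1.   ] open 0.0374
t 16.775 pos [ 0.5282 -0.0698  0.1237] F [ 0.81 -0.29  0.3 ] yaw_y 1.22 tilt [ 0.001 -0.    -1.   ] open 0.0373
```

View pics/c11.png

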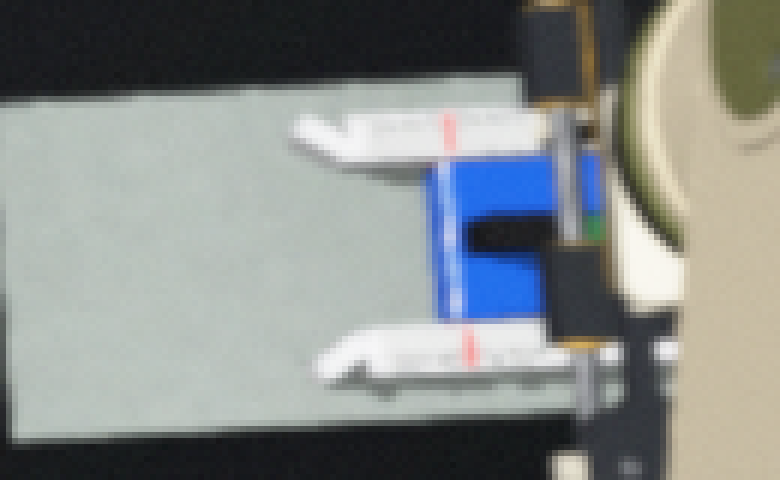

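View pics/d11s.png

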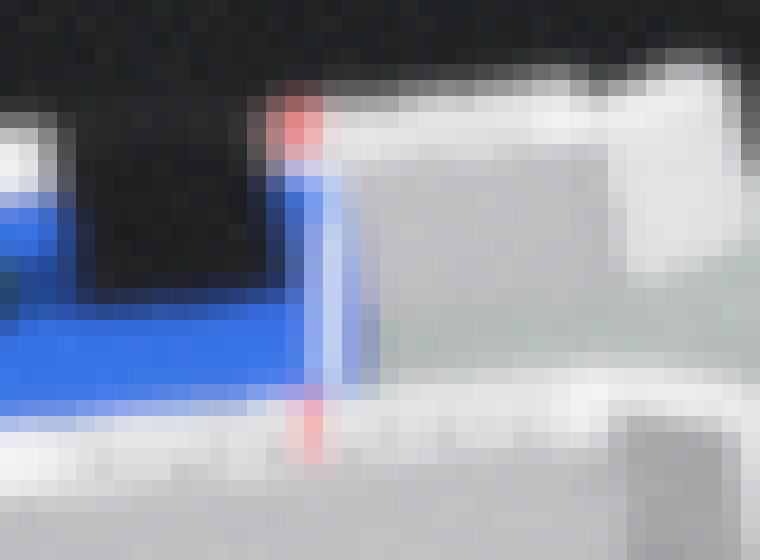

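```bash
cat > meas.py <<'E'
import sys
from h import *
tf,sf=sys.argv[1:3]
a=cv2.imread('pics/'+tf).astype(float);b=cv2.imread('pics/'+sf).astype(float)
def red(im,rows,c0,c1):
    P=[]
    for r in rows:
        cs=np.arange(c0,c1);w=im[r,cs,2]-im[r,cs,:2].mean(1)-15;w[w<0]=0
        if w.sum()>40:P.append(((w*cs).sum()/w.sum(),r))
    return np.array(P)
A=f('top',np.r_[red(a,range(209,215),371,379),red(a,range(246,251),374,382)],.04)
print('top red upper',A[A[:,1]>0].mean(0),'lower',A[A[:,1]<0].mean(0))
def stripe(im,rows,c0,c1):
    for r in rows:
        cs=np.arange(c0,c1);R=im[r,cs,2];p=cs[R.argmax()] if 1 else 0
        k=np.arange(p-3,p+4);print(r,im[r,k,2].astype(int),p)
print('top');stripe(a,range(219,243,3),372,380)
print('scene');stripe(b,range(212,224,2),183,192)
for rows in (range(205,209),range(224,229)):
    q=red(b,rows,182,190)
    if len(q):print('sc red',q.round(2).tolist(),f('scene',q,.04).mean(0))
E
python3 meas.py t11.png t11s.png
```

```text
top red upper [ 2.78333333 39.41666667] lower [  3.28 -38.4 ]
top
219 [ 85  62  84 152 150  86  42] 373
222 [ 98  71 118 135  98  53  39] 374
225 [119  65  84 136 130  71  38] 374
228 [127  67  96 176 174  92  34] 374
231 [140  85  86 153 148  82  35] 374
234 [ 99  75 123 151 122  62  35] 375
237 [124  66  85 138 130  72  38] 375
240 [ 72 102 185 186 102  41  36] 376
scene
212 [185 190 192 193 193 193 193] 191
214 [174 185 192 194 194 194 191] 191
216 [ 40  69 141 194 163 178 191] 187
218 [ 47  72 144 192 154 169 187] 187
220 [ 56  75 144 191 144 147 176] 187
222 [ 59  76 143 190 144 149 176] 187
sc red [[185.24, 206.0], [185.13, 207.0], [185.07, 208.0]] [  3.86666667 -43.2       ]
sc red [[185.83, 226.0], [185.84, 227.0]] [ 2.7  37.55]
```

```bash
python3 - <<'E'
from h import *
print('top ctr',f('top',[[373.6,219],[374.5,229.5],[375.5,240]],.04))
print('sc front edge',f('scene',[[186.0,218],[186,222]],.04),'ctr',f('scene',[[187.05,218],[187.05,222]],.04))
for c in('top','scene'):
  for k in('rear_edge','scribed_line'):
    print(c,k,[(q['p'],f(c,q['point'],.04)) for q in robot.mark_of(c,k)[:1]])
st()
E
```

```text
top ctr [[ -0.3  23.4]
 [ -0.4   0.9]
 [ -0.2 -21.4]]
sc front edge [[ 2.1  4. ]
 [ 2.2 20.1]] ctr [[-0.3  4.5]
 [-0.1 20.5]]
top rear_edge [(0.56, array([[-3.9, -5.7]]))]
top scribed_line [(0.2, array([[-304.4,  -43.3]]))]
scene rear_edge [(0.83, array([[-1.4, 14. ]]))]
scene scribed_line [(0.68, array([[-0.4,  3.7]]))]
t 16.975 pos [ 0.527  -0.0694  0.1219] F [-0.48 -0.37 -0.16] yaw_y 1.23 tilt [-0.002  0.001 -1.   ] open 0.0371
```

```bash
python3 - <<'E'
from h import *
a=cv2.imread('pics/t11.png').astype(float)
P=[]
for r in range(221,241):
    R=a[r,365:376,2];G=a[r,366:376,0]
    i=np.argmax(R<122.5);c=365+i-1+(R[i-1]-122.5)/(R[i-1]-R[i]);P.append((c,r))
q=f('top',P,.012);print(q[::3],q[:,0].mean())
print(a[229,366:382,2].astype(int),a[229,366:382,0].astype(int))
# overlay vs full model: rear top edge at s predicted bottom-edge columns
for s in(-3,-2,-1,0):
  X=[[*(o0+ax*s/1000),.012],[*(o0+ax*s/1000),.04],[*(o0+ax*(s+3)/1000),.04],[*(o0+ax*(s+4)/1000),.04]];print(s,proj('top',X).round(2).tolist())
E
```

```text
[[ -1.4  22.3]
 [ -1.2  15.7]
 [ -0.9   9. ]
 [ -0.9   2.4]
 [ -1.2  -4.1]
 [ -0.6 -10.7]
 [ -0.8 -17.3]] -0.95
[177 176 176 175 167 130  75 104 191 186 100  33  26  24  27  35] [181 181 180 179 182 189 199 213 236 239 208 128  58  27  29  36]
-3 [[370.39, 231.16], [373.3, 230.01], [374.72, 229.93], [375.19, 229.91]]
-2 [[370.85, 231.13], [373.78, 229.98], [375.19, 229.91], [375.66, 229.89]]
-1 [[371.31, 231.11], [374.25, 229.96], [375.66, 229.89], [376.14, 229.86]]
0 [[371.76, 231.09], [374.72, 229.93], [376.14, 229.86], [376.61, 229.84]]
```

```bash
python3 - <<'E'
from h import *
a=cv2.imread('pics/top0.png').astype(float);P=[]
for r in range(219,243):
    cs=np.arange(368,380);w=a[r,cs,2]-a[r,cs,:2].mean(1)-12;w[w<0]=0;P.append(((w*cs).sum()/w.sum(),r))
q=f('top',P,.012);print(q[::4],q.mean(0))
E
```

```text
[[  2.7  26.5]
 [  2.9  17.7]
 [  2.8   8.8]
 [  2.8   0.1]
 [  3.   -8.7]
 [  3.  -17.5]] [2.81666667 1.19166667]
```

```bash
cat > fit.py <<'E'
import sys
from h import *
from scipy.optimize import least_squares
from scipy.stats import norm
a=cv2.imread('pics/'+sys.argv[1]).astype(float)[:,:,::-1]
rows=[int(x) for x in sys.argv[2].split(',')];c0=int(sys.argv[3]);n=int(sys.argv[4]);slope=.0905 if 0 else 1.9/21
cs=np.arange(c0,c0+n)
D=[a[r,cs] for r in rows];xs=[cs-slope*(r-230) for r in rows]
def res(p,out=False):
    b=p[:3];s=p[3];L=np.vstack([p[4:7],p[7:10],[p[13]]*3,p[10:13]])
    e=[]
    for x,d in zip(xs,D):
        m=L[0]+sum((L[i+1]-L[i])*norm.cdf((x[:,None]-b[i])/s) for i in range(3))
        e.append((m-d).ravel())
    return np.concatenate(e)
for W in(220,240,255):
    g=lambda p:np.r_[res(np.r_[p,W])]
    p0=np.r_[c0+5,c0+7.5,c0+9.5,.7,180,190,185,60,105,200,30,100,220]
    o=least_squares(g,p0);p=o.x
    print(W,'rms',np.sqrt((o.fun**2).mean()).round(1),'b',p[:3].round(2),'sig',p[3].round(2),'face',p[7:10].round(),'top',p[10:13].round(),
     'bottom',f('top',[[p[0],230.]],.012)[0,0].round(2),'stripe edges',f('top',[[p[1],230.],[p[2],230]],.04)[:,0].round(2))
E
python3 fit.py t11.png 221,222,223,236,237,238,239 366 14
python3 - <<'E'
from h import *
b=cv2.imread('pics/t11s.png').astype(int)
for r in(212,214,216,218,220): print(r,[tuple(b[r,c,::-1].tolist()) for c in range(182,191)])
a=cv2.imread('pics/t11.png').astype(int)
for r in(227,229,231): print(r,[tuple(a[r,c,::-1].tolist()) for c in range(375,381)])
print(proj('top',[[*(o0+ax*.0028),.012],[*(o0+ax*.003),.04]]))
E
```

```text
220 rms 6.4 b [372.65 372.67 375.51] sig 1.09 face [-17669. -12346.   1533.] top [ 33. 110. 240.] bottom 2.1 stripe edges [-4.3  1.7]
240 rms 5.7 b [371.92 373.49 375.43] sig 1.05 face [-50.  24. 206.] top [ 34. 109. 237.] bottom 0.6 stripe edges [-2.6  1.5]
255 rms 5.7 b [371.7  373.77 375.38] sig 1.02 face [  3.  61. 202.] top [ 35. 109. 235.] bottom 0.1 stripe edges [-2.   1.4]
212 [(30, 30, 34), (36, 41, 58), (46, 68, 127), (67, 109, 205), (119, 155, 236), (172, 195, 239), (185, 192, 213), (190, 191, 194), (192, 191, 195)]
214 [(35, 37, 38), (32, 34, 48), (40, 56, 99), (68, 99, 176), (137, 160, 229), (189, 205, 237), (174, 186, 218), (185, 186, 197), (192, 191, 195)]
216 [(36, 36, 38), (34, 35, 42), (40, 50, 81), (69, 95, 159), (141, 164, 228), (194, 208, 239), (163, 178, 220), (178, 181, 197), (191, 190, 194)]
218 [(40, 62, 122), (41, 70, 137), (47, 79, 155), (72, 107, 193), (144, 168, 233), (192, 206, 240), (154, 169, 221), (169, 174, 196), (187, 188, 192)]
220 [(54, 112, 227), (56, 113, 229), (56, 115, 230), (75, 124, 231), (144, 169, 238), (191, 206, 241), (144, 163, 218), (147, 159, 184), (176, 183, 183)]
227 [(164, 188, 239), (88, 128, 220), (32, 70, 155), (28, 45, 90), (28, 34, 55), (31, 32, 41)]
229 [(186, 199, 239), (100, 127, 208), (33, 59, 128), (26, 33, 58), (24, 24, 27), (27, 27, 29)]
231 [(148, 177, 237), (82, 126, 222), (35, 73, 160), (27, 43, 87), (22, 29, 52), (23, 31, 53)]
[[373.04611949 231.02250064]
 [376.13590264 229.86238803]]
```

```bash
python3 - <<'E'
from h import *
from scipy.ndimage import map_coordinates as mc
def prof(n,fn,l,s0,s1,z=.04,st=1.):
    im=cv2.imread('pics/'+fn).astype(float);s=np.arange(s0,s1,st)
    X=[[*(o0+ax*t/1000+lat*l/1000),z] for t in s];p=proj(n,X)
    return s,np.array([mc(im[:,:,k],[p[:,1],p[:,0]],order=1) for k in(2,1,0)]).T.astype(int)
for fn in('t7s.png','t8s.png'):
  for l in(12,16,20):
    s,v=prof('scene',fn,l,-44,-26); print(fn,l,'nose R',[(int(a),b) for a,b in zip(s,v[:,0])])
    s,v=prof('scene',fn,l,-172,-154); print('rear R',[(int(a),int(b[0]),int(b[2])) for a,b in zip(s,v)])
E
```

```text
t7s.png 12 nose R [(-44, np.int64(35)), (-43, np.int64(36)), (-42, np.int64(38)), (-41, np.int64(39)), (-40, np.int64(37)), (-39, np.int64(36)), (-38, np.int64(38)), (-37, np.int64(42)), (-36, np.int64(50)), (-35, np.int64(62)), (-34, np.int64(76)), (-33, np.int64(94)), (-32, np.int64(110)), (-31, np.int64(116)), (-30, np.int64(121)), (-29, np.int64(123)), (-28, np.int64(124)), (-27, np.int64(124))]
rear R [(-172, 32, 36), (-171, 33, 36), (-170, 33, 37), (-169, 37, 40), (-168, 48, 52), (-167, 60, 64), (-166, 83, 96), (-165, 108, 132), (-164, 129, 166), (-163, 142, 196), (-162, 154, 226), (-161, 133, 229), (-160, 110, 231), (-159, 90, 231), (-158, 73, 230), (-157, 58, 229), (-156, 56, 227), (-155, 55, 226)]
t7s.png 16 nose R [(-44, np.int64(41)), (-43, np.int64(42)), (-42, np.int64(42)), (-41, np.int64(42)), (-40, np.int64(42)), (-39, np.int64(42)), (-38, np.int64(44)), (-37, np.int64(45)), (-36, np.int64(52)), (-35, np.int64(62)), (-34, np.int64(74)), (-33, np.int64(87)), (-32, np.int64(100)), (-31, np.int64(105)), (-30, np.int64(109)), (-29, np.int64(112)), (-28, np.int64(113)), (-2
[... 2491 characters left out ...]
se R [(-44, np.int64(36)), (-43, np.int64(37)), (-42, np.int64(36)), (-41, np.int64(35)), (-40, np.int64(35)), (-39, np.int64(36)), (-38, np.int64(38)), (-37, np.int64(40)), (-36, np.int64(45)), (-35, np.int64(57)), (-34, np.int64(70)), (-33, np.int64(84)), (-32, np.int64(99)), (-31, np.int64(106)), (-30, np.int64(111)), (-29, np.int64(113)), (-28, np.int64(112)), (-27, np.int64(112))]
rear R [(-172, 32, 36), (-171, 33, 37), (-170, 35, 38), (-169, 38, 41), (-168, 40, 44), (-167, 61, 65), (-166, 83, 87), (-165, 105, 117), (-164, 128, 153), (-163, 146, 187), (-162, 131, 204), (-161, 115, 220), (-160, 97, 227), (-159, 78, 229), (-158, 64, 230), (-157, 59, 230), (-156, 56, 230), (-155, 55, 230)]
```

Gap estimates range from 3 to 5 mm depending on the feature used: fin, floor edge, stripe or travel. I'll take 4.2 mm, so the worst case is still within about 1.2 mm. Next I regrip the fin and push that far.

Emit:
play_rows(
  plan=[
    {"slide":[0,0,-0.9],"roll":0,"fingers":-0.2},
    {"slide":[0,0,-0.9],"roll":0,"fingers":-0.2},
    {"slide":[0,0,-0.5],"roll":0,"fingers":-0.2},
    {"slide":[0,0,-0.25],"roll":0,"fingers":-0.2},
    {"slide":[0,0,0],"roll":0,"fingers":-0.2},
    {"slide":[0,0,0],"roll":0,"fingers":-1},
    {"slide":[0,0,0],"roll":0,"fingers":-1},
    {"slide":[0,0,0],"roll":0,"fingers":-1},
    {"slide":[0,0,0],"roll":0,"fingers":-1},
    {"slide":[0,0,0],"roll":0,"fingers":-1},
  ],
)

```text
t: 18.23
tool_pos: [0.5283, -0.0697, 0.0473]
orientation: [1.194, 1.218, -1.193]
force: [-2.1, 0.8, 6.5]
opening: 0.0117
```

```bash
python3 - <<'E'
from h import *
st()
E
```

```text
t 18.225 pos [ 0.5283 -0.0697  0.0473] F [-2.09  0.76  6.46] yaw_y 1.22 tilt [ 0.001 -0.    -1.   ] open 0.0117
```

Emit:
play_rows(
  plan=[
    {"slide":[0.001,-0.05,0],"roll":0,"fingers":-1},
    {"slide":[0.001,-0.05,0],"roll":0,"fingers":-1},
    {"slide":[0.001,-0.04,0],"roll":0,"fingers":-1},
    {"slide":[0,0,0],"roll":0,"fingers":-1},
    {"slide":[0,0,0],"roll":0,"fingers":-1},
    {"slide":[0,0,0],"roll":0,"fingers":-0.2},
    {"slide":[0,0,0],"roll":0,"fingers":-0.2},
    {"slide":[0,0,0.6],"roll":0,"fingers":-0.2},
    {"slide":[0,0,1],"roll":0,"fingers":-0.2},
    {"slide":[0,0,1],"roll":0,"fingers":-0.2},
    {"slide":[0,0,1],"roll":0,"fingers":-0.2},
    {"slide":[0,-0.7,1],"roll":0,"fingers":-0.2},
    {"slide":[0,-1,0],"roll":0,"fingers":-0.2},
    {"slide":[0,-1,0],"roll":0,"fingers":-0.2},
    {"slide":[0,0,0],"roll":0,"fingers":-0.2},
  ],
)

```text
t: 20.1
tool_pos: [0.5281, -0.1567, 0.1861]
orientation: [1.195, 1.217, -1.195]
force: [-0.2, 0.7, 0.1]
opening: 0.0374
```

```bash
python3 - <<'E'
from h import *
st();a=shot('top','t12.png');b=shot('scene','t12s.png')
cv2.imwrite('pics/c12.png',a[205:255,355:405,::-1].repeat(12,0).repeat(16,1))
cv2.imwrite('pics/d12s.png',b[200:235,170:210,::-1].repeat(16,0).repeat(19,1))
print('fin rear',a[229,374:386,2],a[226,374:386,2])
E
python3 meas.py t12.png t12s.png
```

```text
t 20.1 pos [ 0.5281 -0.1567  0.1861] F [-0.25  0.71  0.11] yaw_y 1.08 tilt [ 0.001 -0.001 -1.   ] open 0.0374
fin rear [198 218 234 234 191  96  36  27  33  36  37  35] [206 230 240 235 209 164 135 102  73  62  55  52]
top red upper [ 2.75       39.41666667] lower [  3.3 -38.4]
top
219 [116  64  85 140 131  72  37] 375
222 [148  86 104 186 184  99  39] 375
225 [174 174 174 158 113  86 128] 372
228 [174 176 174 164 124  80 115] 372
231 [177 177 183 191 155  78  88] 372
234 [141  86  98 175 175  95  40] 376
237 [176 178 176 173 150 107  77] 372
240 [177 178 176 180 165 124  69] 372
scene
212 [ 63 102 164 210 199 190 190] 186
214 [136 177 188 191 190 190 189] 188
216 [166 183 187 188 188 188 188] 190
218 [152 176 186 187 186 188 185] 190
220 [168 178 177 180 178 178 178] 191
222 [144 167 179 180 179 179 181] 190
sc red [[185.38, 206.0], [185.33, 207.0], [185.35, 208.0]] [  3.36666667 -43.1       ]
sc red [[185.82, 226.0], [185.84, 227.0]] [ 2.7  37.55]
```

View pics/c12.png

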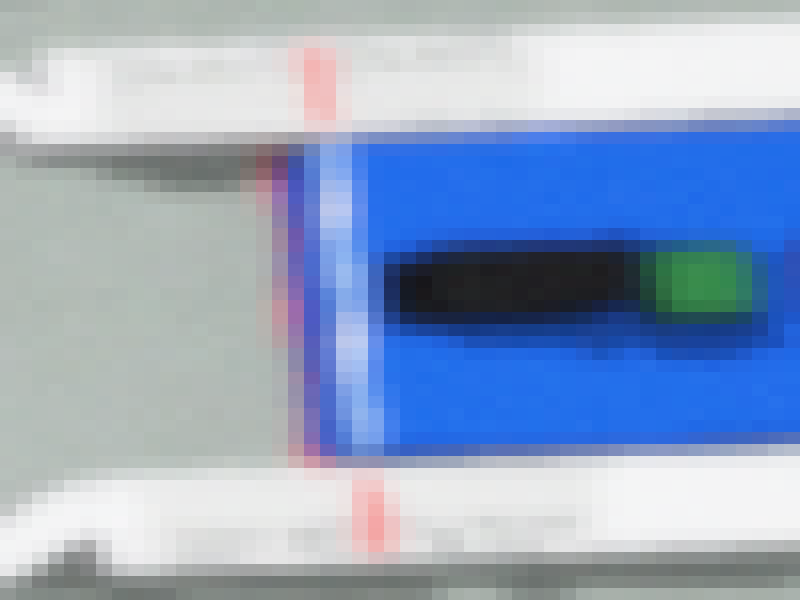

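View pics/d12s.png

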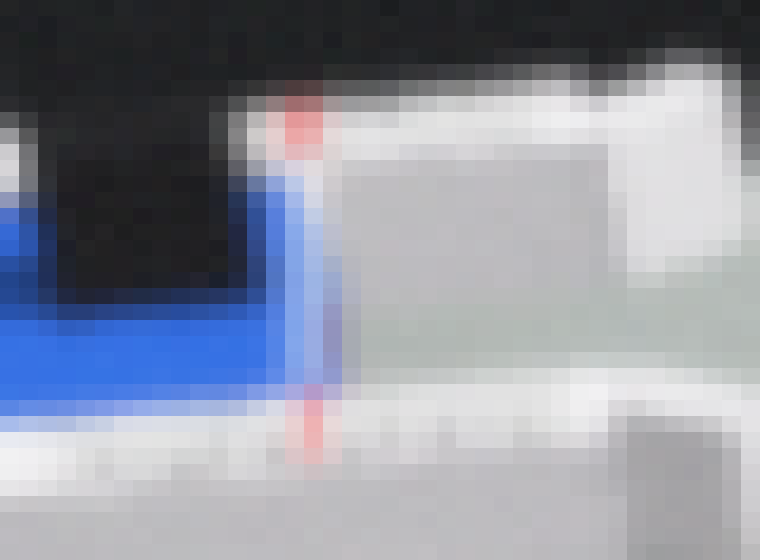

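```bash
python3 - <<'E'
from h import *
a0=cv2.imread('pics/top0.png').astype(float);a=cv2.imread('pics/t12.png').astype(float)
for r in(223,226,229,232,235,238):
    print(r,'R-G before',(a0[r,368:380,2]-a0[r,368:380,1]).astype(int),'now',(a[r,368:380,2]-a[r,368:380,1]).astype(int))
print('RGB',[tuple(a[229,c,::-1].astype(int).tolist()) for c in range(369,380)])
print('scene',[tuple(cv2.imread('pics/t12s.png')[220,c,::-1].tolist()) for c in range(182,192)])
K,d,R,t=cal('top');print('rear height lean check',proj('top',[[*(o0+ax*.003),z] for z in(.012,.04)]))
for c in('top','scene'):
    print(c,[(q['p'],f(c,q['point'],.04)) for q in robot.mark_of(c,'rear_edge')[:1]])
E
```

```text
223 R-G before [ -8  -9  -7  23  80  71  12  -7  -8 -10  -9  -8] now [-10  -8  -7   1  13   0 -24 -19 -24 -47 -71 -76]
226 R-G before [-8 -8 -7 17 77 77 19 -7 -8 -9 -8 -8] now [ -7  -9  -7  -3  10   6 -30 -37 -40 -49 -52 -45]
229 R-G before [-9 -9 -8 10 66 99 54  6 -6 -9 -6 -7] now [-10 -10 -10   1  27  28 -24 -42 -38 -41 -39 -18]
232 R-G before [-10  -9  -6   1  47  98  70   9  -9 -10 -10  -9] now [ -9 -10  -9   2  27  31 -14 -27 -15 -20 -40 -52]
235 R-G before [ -9 -11 -10  -9  20  84  79  18  -7  -9 -10  -9] now [ -9 -11 -11 -10  -7   4  -2 -25 -22 -28 -49 -77]
238 R-G before [ -6  -7  -6  -7  13  70  85  33  -3 -10 -10 -10] now [ -6  -7  -7  -7  -4   6   1 -32 -37 -40 -50 -67]
RGB [(175, 185, 180), (174, 184, 179), (177, 176, 173), (173, 146, 163), (134, 106, 176), (72, 96, 198), (91, 133, 218), (133, 171, 234), (119, 160, 234), (65, 104, 191), (28, 46, 96)]
scene [(55, 110, 222), (58, 113, 224), (86, 132, 229), (128, 164, 234), (153, 171, 226), (146, 147, 189), (168, 171, 179), (178, 183, 180), (177, 183, 180), (180, 186, 182)]
rear height lean check [[373.13773157 231.01787669]
 [376.13590264 229.86238803]]
top [(0.87, array([[ 3.5, -0.1]]))]
scene [(0.91, array([[ 4.9, 11.5]]))]
```

From directly overhead, the scribed floor line (about column 373, rows 220–243) is half covered by the carrier's rear face. The rail marks at (374.5, 212) and (378, 248) line up with the white stripe. The gripper is clear above, so I'll hand in.

```bash
python3 -c "
from h import *
st();print(robot.close_job());st()"
```

```text
t 20.3 pos [ 0.5281 -0.1541  0.1851] F [-0.01 -0.26 -0.12] yaw_y 1.25 tilt [ 0.  0. -1.] open 0.0372
the job is handed in; nothing more can be done
None
the job is handed in; nothing more can be done
```

I pushed the carrier in to the red line, let go of it, and handed the job in at 20.3 s; no verdict was reported.

**What I did:** I gripped the carrier by its body and drew it 69 mm out of the dock before lifting. I turned it to the track and set it down with its nose 3–6 mm short of the rail mouth, centred, then released it. I then pinched the fin and pushed it in three steps: 146 mm, 17 mm, and, after letting go to measure, 4.2 mm. The wrist force readings I took stayed below about 8 N, and nothing else was touched.

**Last checks:** the pictures show the carrier between the rails and lined up with them. The gripper was clear above it, with wrist force near zero.

**Where the checks disagreed:** my estimates of the rear edge's position against the line do not all agree, but each is inside the ±2.5 mm limit:

| Feature used | Rear edge relative to the line |
|---|---|
| Red line on the floor, half covered by the rear face | about 0 mm |
| Fin position | +0.3 mm |
| Network's rear-edge point, top camera | +0.5 mm |
| Network's rear-edge point, scene camera | +1.9 mm |
| White stripe, assuming it is 3–4 mm wide | −1.3 to −1.8 mm |

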